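Pack the fence-repair caddy

TASK

Pack the green caddy for the fence round: lay the long bolt across the two notched rests so that its shank sits down in both, lay the gate latch flat in the oblong tray right side up and stand the drip emitter in the small square dish, in any order. Only when those three are in, stand the big ceramic insulator upright in the round cup, set down and not dropped; do not pick it up before then. Leave the short bolt and the small insulator where they are.

Things in the scene. Friction and masses are not known exactly. Their poses are not given: they have to be found in the camera images.
- long_bolt: Long rusted steel axle bolt, loose, lying level: shank 14 mm across, 80 mm of it bare between a hexagon head (-x end, 10 mm thick) and nut (+x end, 11 mm thick, shank 3 mm out), both 22 mm across flats; 104 mm overall. Origin on the shank's axis midway between head and nut, 11 mm above the ledge; x along the shank, y and z may point any way round it. 0.2 kg. Grip across the bare shank.
- short_bolt: Look-alike short rusted bolt, loose: same 14 mm shank, head and nut, but only 36 mm of bare shank, 60 mm overall. Origin on the axis midway between head and nut, x along the shank. Does not belong in the caddy.
- big_insulator: Big cream ceramic reel insulator, loose, standing upright: 44 mm across its two flanges, 50 mm tall, waist groove 32 mm across at 18 to 28 mm height, upper flange from 33 to 50 mm, dark bore mark on top. Origin at the centre of its underside, z up. 0.15 kg.
- small_insulator: Look-alike small cream ceramic insulator, loose, upright: same shape but 30 mm across and 34 mm tall. Origin at the centre of its underside. Does not belong in the caddy.
- gate_latch: Galvanised gate latch, loose, lying flat: plate 84 x 36 mm (x by y), 4 mm thick; in its middle a housing 34 mm long (x), 18 mm wide (y), top 22 mm above the underside: grip it across y. A 10 mm bar runs along x from -42 to +44 mm at 13 mm height; knob at x = -30 mm, 28 mm high; keeper at x = +34 mm, 20 mm high. Origin at the centre of its underside, z up. 0.18 kg.
- drip_emitter: Blue plastic drip emitter, loose, standing upright: round body 28 mm across and 20 mm tall with a thin barbed spout on top, 31 mm overall. Origin at the centre of its underside, z up. 0.02 kg.
- bolt_rest: Notched bolt rest, grey insert fixed in the green caddy: plate 122 x 60 mm (x by y), 4 mm thick, with two saddles, 6 mm thick, at x = -28 and +28 mm. Each has a V notch, 28 mm wide at its top (28 mm above the underside), bottom at 14 mm; a 14 mm shank along x in both has its axis 24 mm above the underside. Origin at the centre of the underside, 4 mm above the ledge; z up.
- round_cup: Round cup, grey insert fixed in the caddy: outside 72 mm across, inside 66 mm, rim 20 mm and inner floor 4 mm above the underside. Origin at the centre of the underside, 4 mm above the ledge; z up. The caddy is 276 x 200 mm, walls 18 mm high; its four inserts stand two by two, 132 mm apart in x and 94 mm in y.
- oblong_tray: Oblong tray, grey insert fixed in the caddy: outside 114 x 66 mm (x by y), inside 108 x 60 mm, inner floor 4 mm and rim 12 mm above the underside. Origin at the centre of the underside, 4 mm above the ledge; z up, long side along x.
- square_dish: Small square dish, grey insert fixed in the caddy: outside 60 x 60 mm, inside 54 x 54 mm, inner floor 4 mm and rim 10 mm above the underside. Origin at the centre of the underside, 4 mm above the ledge; z up.
Not all that is in view belongs to the job. Of the things like the drip_emitter, leave any that is pink or yellow; of the rest the smaller one is meant.

How it is judged:
By the outcome, as a careful person would: the job done as asked, in the order asked, and still so for the second after the job is handed in, with the robot touching nothing.
It also fails if it takes over 99 s, if anything falls off the work surface, if the arm or the gripper's body presses on something with over 40 N, if the wrist force passes 120 N, or if a joint passes its speed limit or range.

ROBOT

A 7-joint arm with a two-finger parallel gripper is mounted at the origin on the work surface. World frame = base frame: x ahead of the robot, y to its left, z up, the work surface at z = 0. Lengths are in m, angles in rad, forces in N, time in s.
With the tool pointing down it reaches from about 0.425 to 1.025 m from the base axis. Payload 3.6 kg.
Tool frame: the origin (TCP) lies midway between the tips of the shut fingers; the grasp point (between the pads) lies 19 mm behind it; z points along the fingers, y is the line along which they close (so a half turn about z gives the same grasp; the last joint's range is limited). The gripper opens to 85 mm and grips with 20 to 120 N. Pads are 22 mm wide; open, the fingers measure 114 mm over their backs; the gripper's body (76 mm by 85 mm) begins 54 mm behind the grasp point. The pads swing forward as they close: fully open they stand 13 mm farther back than shut.
Start: joints at [1.173, 0.591, 0.048, 1.609, -0.033, 0.943, -0.034], TCP at [0.217, -0.692, 0.231] pointing down, gripper open.
Joint ranges: [-2.69, 2.69], [-0.47, 2.24], [-1.27, 1.36], [0.19, 2.51], [-1.53, 4.68], [0.08, 2.07], [-3.09, 3.09]. Speed limits (rad/s): [2.57, 2.57, 3.14, 3.14, 3.14, 3.14, 3.14].

INTERFACE

Orientations are given as a unit quaternion [x, y, z, w].
In Python, from bench import robot gives the robot as it stands.
- The arm moves only by the tool servo_tool, never from a script. Its argument "deltas" is one flat list of numbers, 7 for each row, row after row: the closure in counts, from 0 (fully open) to 255 (shut), then the shift along the tool's x, y, z in m, then the turn, a rotation vector about the tool's x, y, z in degrees. A call has 1 to 5 rows; each row is the pose to reach, as a shift and turn from the pose commanded when the call began, along the tool's axes at that moment; what a row does not reach only later rows make up. A row lasts 1/8 s, in which the tool goes at most 62.5 mm and 10.7 degrees, less where a joint would pass 70% of its speed; a pose out of reach is approached as far as the arm can. A call with a gripper value outside its range is refused whole. The fingers move at their own pace and stop on an object; "squeeze" is the grip in N (left out, the last holds). Time passes only in rows, so rows that repeat a pose let the fingers close. It gives the time, the measured TCP pose, the force, the opening and the grip force at its end, in the units of the state.
- robot.sense(): the state, without advancing time (a new reading comes with each control period).
- robot.read_camera(name): name is "side" or "top"; returns a dict with "pixels" (400x640x3 uint8, red, green, blue), "depth" (400x640 float32, m along the optical axis (not along the pixel's ray), 0 where there is no reading), "fx", "fy", "cx", "cy" (pixels), "pose" (4x4, takes a point from camera to world coordinates). Camera axes: x right, y down, z forward; pixel columns grow to the right and rows downward; lengths in m; the calibration is good to about 2 mm. A picture is of the moment at which its call begins.
- robot.job_done(): hands the job in; it is judged then, once.
Trained networks look in a picture, given as the dict that the camera call returned (one of the last four; its "shot" number tells which), for a name from the list of things; names that differ only in an ending like _2 or _b are one class to them, and where a whole thing is asked for, a point or a joint stands for the part that bears it (a point fixed in the world has none). Each returns a list of dicts, best first, with "confidence" (0 to 1); they miss things now and then, are a little off and sometimes report something else, mostly with a low value. They report only what shows in the picture. A call takes as long as a camera call. They do not tell look-alikes from the thing itself.
- robot.cut_out(name, picture): "mask" (400x640 bool, what is visible of it) and "box" ([left, top, right, bottom] in pixels, round what is visible of it).
- robot.pinpoint(name, picture): "xy" ([column, row] in pixels: a listed point, or the origin of a listed thing).
The state is a dict: "t": time; "joint_positions": joint angles; "qvel": joint speeds; "tau": joint torques, N m; "eef_pos": TCP position; "eef_rot": TCP orientation; "wrist_force": force on the tool from outside, world axes, zero at the start; "torque": the same for the moment, N m; "width": finger opening in m; "finger_force": force on a finger pad.
Only numpy, scipy, OpenCV 4.12 (cv2) and the standard library are available. Lean on these libraries where they do the work, as an engineer would, in place of code of your own. Each camera call takes 0.05 s, during which the arm holds its last target. There are 200 camera calls.

## Working session

There is one attempt and no reset: what is moved stays moved. The work goes in short steps, Python scripts to look and compute and a tool call to move; the robot and the scene stay as the last step left them, time stands still between calls to the robot, and variables do not carry over. Pictures are saved under pics/ and viewed, at most 14 in all, crops included, and the job is handed in when it is done.

Besides the shell and the picture viewer there is one more tool, called after ">>>" in YAML: its name, and indented under it one key for each argument. servo_tool: Moves the arm, as the interface text tells. Its arguments: {"type":"object","properties":{"deltas":{"type":"array","items":{"type":"number"}},"squeeze":{"type":"number"}},"required":["deltas"]}

```bash
mkdir -p pics; ls; cat > h.py <<'E'
import numpy as np, cv2
from bench import robot
def cloud(p):
    v,u=np.mgrid[0:400,0:640]; d=p["depth"].astype(float)
    c=np.stack([(u-p["cx"])/p["fx"]*d,(v-p["cy"])/p["fy"]*d,d],-1)
    w=c@p["pose"][:3,:3].T+p["pose"][:3,3]; w[d==0]=np.nan
    return w
def save(p,n,box=None,s=1):
    im=p["pixels"][:,:,::-1]
    if box: im=im[box[1]:box[3],box[0]:box[2]]
    cv2.imwrite("pics/"+n+".png",cv2.resize(im,None,fx=s,fy=s,interpolation=cv2.INTER_CUBIC))
E
python3 - <<'E'
from h import *
np.set_printoptions(precision=4,suppress=True)
s=robot.sense(); print(s)
for n in ["top","side"]:
    p=robot.read_camera(n); save(p,n+"0",s=1.25); w=cloud(p); print(n,p["pose"],p["fx"])
    for k in ["long_bolt","short_bolt","big_insulator","small_insulator","gate_latch","drip_emitter","bolt_rest","round_cup","oblong_tray","square_dish"]:
        for r in robot.cut_out(k,p):
            if r["confidence"]<.3: continue
            q=w[r["mask"]]; q=q[~np.isnan(q[:,0])]
            print(k,round(r["confidence"],2),r["box"],np.nanmedian(q,0) if len(q) else None, np.percentile(q[:,2],[2,98]) if len(q) else None)
        print("   pts",k,[(round(r["confidence"],2),np.round(r["xy"],1)) for r in robot.pinpoint(k,p) if r["confidence"]>.3])
E
```

```text
pics
{'t': 0.0, 'joint_positions': array([ 1.1735,  0.5921,  0.0483,  1.6098, -0.0333,  0.9427, -0.0337]), 'qvel': array([-0.001 , -0.0001, -0.0018,  0.0018,  0.0017, -0.0003, -0.001 ]), 'tau': array([  0.0001, -54.868 ,   1.5463, -19.8118,   0.0094,   0.0088,
        -0.    ]), 'eef_pos': array([ 0.2167, -0.691 ,  0.2301]), 'eef_rot': array([ 0.9885,  0.1514, -0.0002, -0.0011]), 'wrist_force': array([ 0.8469,  1.2227, -0.6045]), 'torque': array([0.0009, 0.0374, 0.0091]), 'finger_force': 0.0, 'width': 0.08553257253030268}
top [[ 0.0225 -0.9905  0.1359  0.4574]
 [-0.9996 -0.0244 -0.0122  0.001 ]
 [ 0.0154 -0.1355 -0.9907  0.9153]
 [ 0.      0.      0.      1.    ]] 398.7546822737178
long_bolt 0.71 [263.9, 161.6, 286.5, 208.1] [0.6095 0.0784 0.017 ] [0.0008 0.0236]
   pts long_bolt [(0.66, array([275.1, 182.7]))]
short_bolt 0.69 [202.7, 244.6, 221.3, 270.3] [0.4414 0.2141 0.0179] [0.0111 0.0245]
   pts short_bolt [(0.68, array([214.4, 257.1]))]
big_insulator 0.69 [267.6, 240.6, 290.1, 260.3] [0.4601 0.0714 0.0497] [0.0068 0.0529]
   pts big_insulator [(0.89, array([281.1, 252.9])), (0.
[... 2766 characters left out ...]
0.0312]
   pts drip_emitter [(0.92, array([331.1, 247.2])), (0.68, array([337. , 213.3])), (0.53, array([366.5, 199.8])), (0.52, array([365.4, 238.6]))]
bolt_rest 0.93 [342.0, 268.2, 414.2, 315.3] [ 0.6059 -0.2457  0.0092] [0.005  0.0299]
   pts bolt_rest [(0.63, array([377.2, 289.4]))]
round_cup 0.61 [299.4, 328.2, 347.0, 380.6] [ 0.4771 -0.3347  0.0098] [0.0051 0.0261]
   pts round_cup [(0.79, array([321. , 355.3]))]
oblong_tray 0.61 [274.0, 283.0, 344.4, 331.7] [ 0.4752 -0.2429  0.0094] [0.0056 0.0181]
   pts oblong_tray [(0.97, array([309.1, 304.6]))]
square_dish 0.85 [376.6, 310.9, 422.8, 356.1] [ 0.6086 -0.337   0.0097] [0.0064 0.0164]
   pts square_dish [(0.93, array([397.5, 338.2]))]
```

View pics/top0.png

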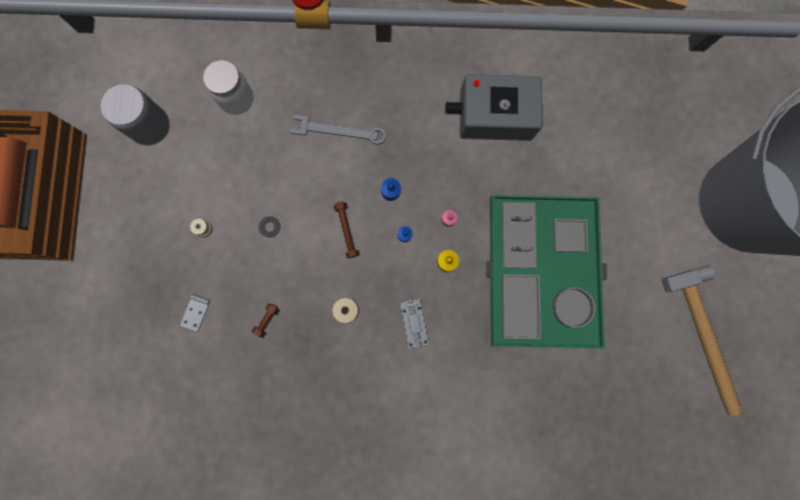

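View pics/side0.png

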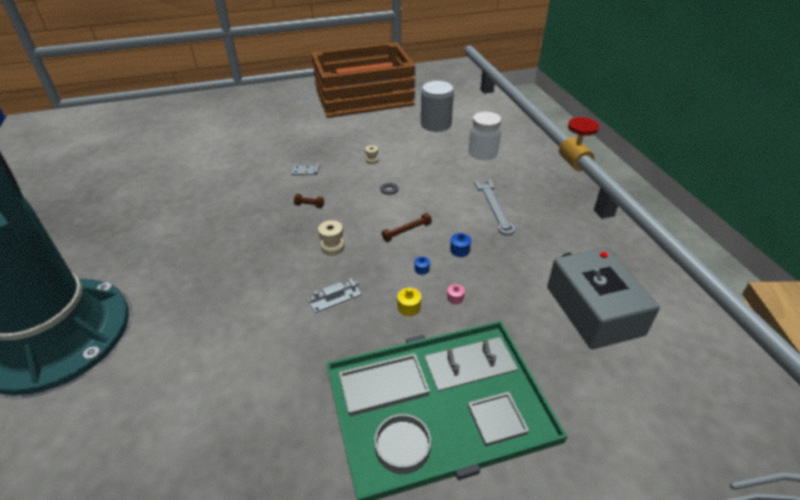

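Both views show the caddy on the right, with the rest, dish, tray and cup at top-view pixels (417,187), (452,187), (415,243) and (459,245).

There are four emitter-like things: big blue (312,151), small blue (323,187), pink (358,174) and yellow (358,210). I leave pink and yellow. The small blue one is about 31 mm tall against 42 mm for the big one, so it is the one meant.

- **Long bolt:** (276,184), not the short one at (212,257).
- **Big insulator:** (276,248), not the small one at (160,182).
- **Gate latch:** (331,258). The hinge plate at (155,250) is a distractor.

Next I confirm this in one crop and measure yaws.

```bash
cat >> h.py <<'E'
def fit(P,name):
    c,(a,b),t=cv2.minAreaRect(P[:,:2].astype(np.float32)*1000)
    if a<b: a,b,t=b,a,t+90
    t=(t+90)%180-90
    print(name,"c",np.round(c,1),"size",round(a,1),round(b,1),"yaw",round(t,1),"n",len(P),"z",np.round(np.percentile(P[:,2],[2,50,98])*1000,1))
def near(w,x,y,r,z0,z1):
    q=w.reshape(-1,3); m=(np.hypot(q[:,0]-x,q[:,1]-y)<r)&(q[:,2]>z0)&(q[:,2]<z1)
    return q[m]
def go(x,y,z,th):
    "deltas from the measured pose; th = wanted direction of closing line, deg mod 180"
    from scipy.spatial.transform import Rotation as R
    s=robot.sense(); r=R.from_quat(s["eef_rot"]); M=r.as_matrix()
    d=M.T@(np.array([x,y,z])-s["eef_pos"])
    ty=np.degrees(np.arctan2(M[1,1],M[0,1])); k=-((th-ty+90)%180-90)
    print("pos",np.round(s["eef_pos"],4),"zdir",np.round(M[:,2],3),"ty",round(ty,1),"shift",np.round(d,4),"turnz",round(k,1),"t",s["t"],"w",round(s["width"],4),"F",np.round(s["wrist_force"],1),"j7",s["joint_positions"][-1])
E
python3 - <<'E'
from h import *
for n in ["top","side"]:
    p=robot.read_camera(n); w=cloud(p)
    if n=="top": save(p,"crop1",(190,135,480,285),2.7)
    print(n)
    g=near(w,.55,.2,.08,-.02,.004); print(" ledge z",np.median(g[:,2])*1000)
    fit(near(w,.607,.078,.075,.006,.03),"bolt")
    fit(near(w,.46,.063,.045,.043,.06),"insul top")
    fit(near(w,.437,-.055,.06,.0025,.032),"latch")
    fit(near(w,.437,-.055,.06,.0185,.024),"latch housing")
    fit(near(w,.437,-.055,.06,.0265,.034),"latch knob")
    for e in [(.6,-.033),(.681,-.005),(.631,-.113),(.5515,-.111)]: fit(near(w,*e,.024,.008,.05),"emitter")
    for k,z in [("bolt_rest",(.003,.035)),("round_cup",(.021,.03)),("oblong_tray",(.005,.022)),("square_dish",(.005,.022))]:
        r=robot.cut_out(k,p)[0]; q=w[r["mask"]]; q=q[(q[:,2]>z[0])&(q[:,2]<z[1])]; fit(q,k)
    fit(near(w,.607,-.243,.06,.018,.04),"saddles")
    q=near(w,.54,-.29,.2,.012,.05); fit(q[(abs(q[:,0]-.54)<.16)&(abs(q[:,1]+.29)<.12)],"caddy")
E
```

```text
top
 ledge z 0.05909652917623909
bolt c [612.3  62.1] size 104.5 58.9 yaw 15.9 n 330 z [ 9.3 16.8 23.9]
insul top c [459.9  72.3] size 42.3 42.3 yaw 73.4 n 326 z [46.7 50.  53.2]
latch c [438.4 -54.5] size 112.7 108.3 yaw 46.1 n 590 z [ 2.6  5.5 24.7]
latch housing c [442.1 -49.4] size 82.2 17.7 yaw 11.5 n 140 z [18.7 21.3 23.8]
latch knob c [411. -56.] size 6.7 4.4 yaw -88.5 n 10 z [26.6 27.9 29.6]
emitter c [600.6 -28.4] size 26.8 25.1 yaw 1.3 n 123 z [11.5 20.2 29.9]
emitter c [684.1  -1.4] size 36.7 36.3 yaw -64.5 n 233 z [ 9.8 27.4 41.1]
emitter c [ 633.  -109.9] size 26.7 26.1 yaw 9.2 n 126 z [ 8.9 20.  30.1]
emitter c [ 553.2 -107.6] size 37.1 36.4 yaw -44.3 n 239 z [16.1 28.  42.2]
bolt_rest c [ 606.8 -242.7] size 122.4 63.3 yaw -1.0 n 1352 z [ 4.1  7.7 28.8]Traceback (most recent call last):
  File "<stdin>", line 14, in <module>
IndexError: list index out of range
```

View pics/crop1.png

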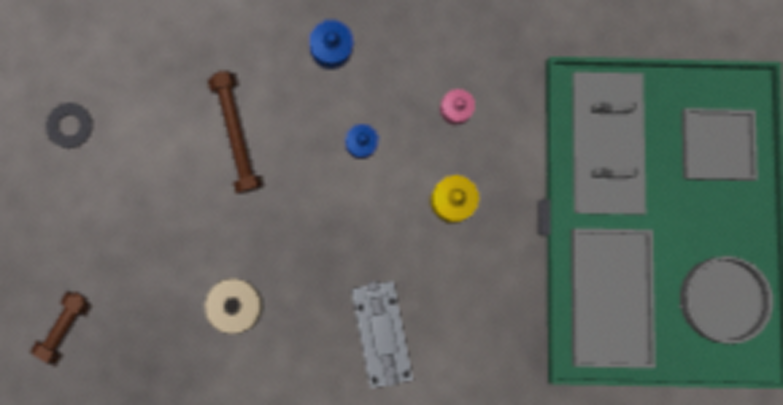

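The crop confirms it: the small blue emitter is at crop (362,141), clearly smaller than the other blue one at (331,43). The bolt's yaw and the caddy's still need a cleaner fit.

```bash
python3 - <<'E'
from h import *
def comp(P,name):
    # largest connected blob on a 2 mm grid
    o=P[:,:2].min(0); ij=((P[:,:2]-o)/.003).astype(int); g=np.zeros(ij.max(0)+1,np.uint8); g[ij[:,0],ij[:,1]]=1
    g=cv2.morphologyEx(g,cv2.MORPH_CLOSE,np.ones((3,3)))
    n,l,s,_=cv2.connectedComponentsWithStats(g); k=1+np.argmax(s[1:,4]); Q=P[l[ij[:,0],ij[:,1]]==k]
    fit(Q,name); v=cv2.fitLine(Q[:,:2].astype(np.float32),cv2.DIST_HUBER,0,.01,.01).ravel(); print("    line yaw",round(float(np.degrees(np.arctan2(v[1],v[0]))),1),"mean",np.round(v[2:]*1000,1))
    return Q
for n in ["top","side"]:
    p=robot.read_camera(n); w=cloud(p); print(n)
    comp(near(w,.607,.078,.07,.006,.03),"bolt")
    comp(near(w,.607,.078,.07,.013,.019),"bolt shank")
    comp(near(w,.46,.068,.045,.043,.06),"insul top")
    comp(near(w,.44,-.055,.055,.003,.032),"latch")
    comp(near(w,.44,-.05,.022,.0185,.0245),"housing")
    comp(near(w,.6,-.03,.022,.014,.05),"emitter")
    for s,nm in [((.579,-.243),"saddle-"),((.635,-.243),"saddle+")]: comp(near(w,*s,.025,.014,.04),nm)
    comp(near(w,.475,-.337,.05,.015,.035),"cup")
    for k in ["bolt_rest","oblong_tray","square_dish"]:
        r=robot.cut_out(k,p)
        if r: comp(w[r[0]["mask"]&(p["depth"]>0)],k)
    q=near(w,.54,-.29,.2,.003,.05); comp(q[(abs(q[:,0]-.54)<.16)&(abs(q[:,1]+.29)<.12)],"caddy")
go(.44,-.052,.15,100)
E
```

```text
top
bolt c [607.6  78.4] size 104.4 24.8 yaw 15.9 n 329 z [10.  16.9 23.8]
    line yaw 15.8 mean [606.5  77.9]
bolt shank c [607.9  77.7] size 104.4 23.4 yaw 16.2 n 212 z [13.3 16.4 18.8]
    line yaw 15.7 mean [607.1  77.6]
insul top c [460.2  72.1] size 42.3 41.9 yaw 28.0 n 323 z [46.8 50.  52.8]
    line yaw 84.0 mean [460.2  69. ]
latch c [435.3 -48.7] size 96.0 60.1 yaw 12.3 n 520 z [ 3.1  6.8 25.2]
    line yaw 11.2 mean [439.6 -49.1]
housing c [440.  -49.8] size 42.2 17.5 yaw 11.9 n 124 z [18.8 21.4 24.2]
    line yaw 9.6 mean [439.9 -49.8]
emitter c [601.3 -28.5] size 26.0 25.1 yaw 1.1 n 113 z [17.6 20.3 29.6]
    line yaw 5.7 mean [600.9 -29.1]
saddle- c [ 578.4 -240.9] size 32.0 6.3 yaw 89.8 n 54 z [16.  23.8 31.5]
    line yaw -89.5 mean [ 577.9 -241.2]
saddle+ c [ 634.2 -241. ] size 33.5 6.5 yaw -89.8 n 57 z [14.6 25.2 32.9]
    line yaw -87.6 mean [ 633.6 -243.6]
cup c [ 475.1 -335.2] size 71.5 68.8 yaw -88.4 n 203 z [15.3 22.4 26.3]
    line yaw -89.1 mean [ 475.2 -336. ]
bolt_rest c [ 606.5 -241.5] size 121.4 61.0 yaw -0.4 n 1351 z [ 4.2  7.8 28.4]
    line yaw 0.5 me
[... 1309 characters left out ...]
-59.7 n 493 z [15.4 23.5 26.9]
    line yaw 76.1 mean [ 476.1 -338. ]
bolt_rest c [ 609.2 -239.8] size 127.4 67.9 yaw 1.7 n 1995 z [ 5.1  9.2 30.2]
    line yaw -0.3 mean [ 606.4 -243.8]
oblong_tray c [ 478.2 -237.3] size 117.7 78.6 yaw 0.5 n 2335 z [ 6.3  9.4 18.2]
    line yaw -2.1 mean [ 476.4 -242.4]
square_dish c [ 611.4 -332.5] size 68.5 66.9 yaw -89.7 n 1390 z [ 4.9  9.6 16.6]
    line yaw -51.6 mean [ 606.3 -334.4]
caddy c [ 539.5 -295.9] size 313.8 231.5 yaw 1.1 n 18052 z [ 3.4  8.  23.5]
    line yaw -0.2 mean [ 539.3 -297.9]
pos [ 0.2169 -0.6918  0.2313] zdir [-0. -0. -1.] ty -72.6 shift [ 0.4043 -0.5438  0.0813] turnz 7.4 t 2.65 w 0.0851 F [-0.2 -0.8 -0.3] j7 -0.03370236531684332
```

>>> servo_tool:
  deltas: [0,0.02,-0.02,0,0,0,0,0,0.06,-0.06,0,0,0,0,0,0.1,-0.1,0.01,0,0,0,0,0.14,-0.14,0.015,0,0,0,0,0.18,-0.18,0.02,0,0,0]

```text
t: 3.28
eef_pos: [0.3357, -0.4647, 0.2114]
eef_rot: [0.988, 0.151, 0.0, 0.0]
wrist_force: [0.5, -0.9, -0.3]
width: 0.0853
finger_force: 0.0
```

>>> servo_tool:
  deltas: [0,0.04,-0.04,0.005,0,0,0,0,0.08,-0.08,0.01,0,0,0,0,0.12,-0.12,0.015,0,0,0,0,0.16,-0.16,0.02,0,0,0,0,0.2,-0.2,0.025,0,0,0]

```text
t: 3.9
eef_pos: [0.4669, -0.2141, 0.1865]
eef_rot: [0.988, 0.151, 0.001, 0.0]
wrist_force: [1.2, -0.9, 1.0]
width: 0.0851
finger_force: 0.0
```

```bash
python3 -c "
from h import *
go(.608,.0776,.10,105.7)"
```

```text
pos [ 0.4669 -0.2141  0.1865] zdir [ 0.001 -0.001 -1.   ] ty -72.6 shift [ 0.2218 -0.2362  0.0866] turnz 1.7 t 3.9 w 0.0851 F [ 1.2 -0.9  1. ] j7 -0.9286759208812166
```

>>> servo_tool:
  deltas: [0,0.04,-0.042,0.02,0,0,0,0,0.08,-0.085,0.04,0,0,0,0,0.12,-0.127,0.06,0,0,0,0,0.16,-0.17,0.075,0,0,1.7,0,0.195,-0.21,0.08,0,0,1.7]

```text
t: 4.53
eef_pos: [0.5897, 0.0454, 0.1054]
eef_rot: [0.991, 0.137, -0.0, -0.0]
wrist_force: [0.5, -0.8, 0.5]
width: 0.0855
finger_force: 0.0
```

```bash
python3 -c "
from h import *
go(.608,.0776,.004,105.7)"
```

```text
pos [0.5897 0.0454 0.1054] zdir [-0.001 -0.    -1.   ] ty -74.3 shift [ 0.0264 -0.026   0.1014] turnz 0.0 t 4.525 w 0.0855 F [ 0.5 -0.8  0.5] j7 -1.4317552100803113
```

>>> servo_tool:
  deltas: [0,0.025,-0.025,0.02,0,0,0,0,0.025,-0.025,0.06,0,0,0,0,0.025,-0.025,0.088,0,0,0,0,0.025,-0.025,0.095,0,0,0,0,0.025,-0.025,0.095,0,0,0]

```text
t: 5.15
eef_pos: [0.6066, 0.0739, 0.0114]
eef_rot: [0.991, 0.137, 0.0, 0.0]
wrist_force: [0.7, -0.6, 0.3]
width: 0.0851
finger_force: 0.0
```

```bash
python3 -c "
from h import *
go(.608,.0776,.004,105.7)"
```

```text
pos [0.6066 0.0739 0.0114] zdir [ 0. -0. -1.] ty -74.3 shift [ 0.0024 -0.0032  0.0074] turnz -0.0 t 5.15 w 0.0851 F [ 0.7 -0.6  0.3] j7 -1.4696363664950336
```

>>> servo_tool:
  deltas: [0,0.002,-0.003,0.007,0,0,0,120,0.002,-0.003,0.007,0,0,0,255,0.002,-0.003,0.007,0,0,0,255,0.002,-0.003,0.007,0,0,0,255,0.002,-0.003,0.007,0,0,0]
  squeeze: 60

```text
t: 5.78
eef_pos: [0.6075, 0.0775, 0.0045]
eef_rot: [0.991, 0.137, 0.0, -0.0]
wrist_force: [-1.1, -1.8, 12.4]
width: 0.0122
finger_force: 32.8
```

>>> servo_tool:
  deltas: [255,0,0,0,0,0,0,255,0,0,0,0,0,0]

```text
t: 6.02
eef_pos: [0.6075, 0.0774, 0.0047]
eef_rot: [0.991, 0.137, 0.0, 0.0]
wrist_force: [-0.7, -0.5, 5.2]
width: 0.0116
finger_force: 58.7
```

>>> servo_tool:
  deltas: [255,0,0,-0.01,0,0,0,255,0,0,-0.03,0,0,0,255,0,0,-0.06,0,0,0,255,0,0,-0.1,0,0,0,255,0,0,-0.1,0,0,0]

```text
t: 6.65
eef_pos: [0.6103, 0.0778, 0.1085]
eef_rot: [0.991, 0.137, 0.004, -0.0]
wrist_force: [-0.2, -0.3, -3.1]
width: 0.0109
finger_force: 58.7
```

```bash
python3 -c "
from h import *
p=robot.read_camera('side'); w=cloud(p); save(p,'lift1',(270,110,400,210),5)
q=near(w,.607,.077,.06,.055,.125); 
print(np.percentile(q[:,2],[2,10,50,90]))
go(.607,-.2415,.1,90)"
```

```text
[0.10593691 0.11103762 0.11927204 0.12330079]
pos [0.6087 0.0776 0.1066] zdir [ 0.004  0.001 -1.   ] ty -74.3 shift [-0.088   0.3068  0.0063] turnz 15.7 t 6.7 w 0.0117 F [-0.  -0.1 -3. ] j7 -1.4746181373345755
```

View pics/lift1.png

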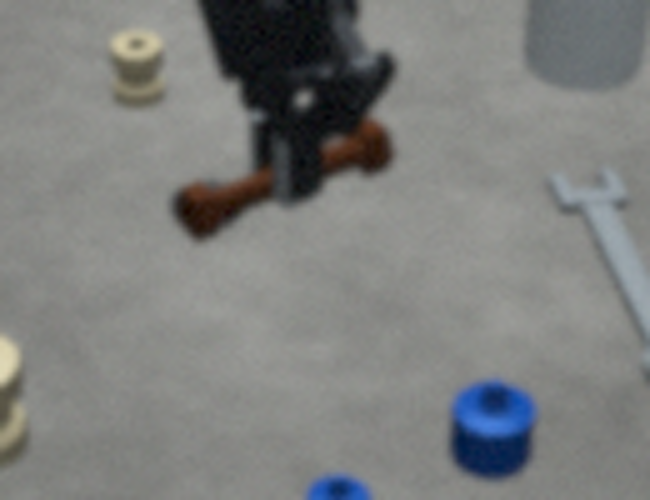

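The bolt is level and held at mid-shank, with the fingers at crop (295,175). I carry it to the rest.

>>> servo_tool:
  deltas: [255,-0.01,0.035,0,0,0,2,255,-0.028,0.09,0,0,0,7,255,-0.045,0.15,0,0,0,12,255,-0.062,0.21,0,0,0,15.7,255,-0.078,0.27,0,0,0,15.7]

```text
t: 7.32
eef_pos: [0.6041, -0.2049, 0.103]
eef_rot: [1.0, 0.0, -0.001, -0.0]
wrist_force: [1.5, 0.2, -1.4]
width: 0.0115
finger_force: 58.8
```

```bash
python3 -c "
from h import *
go(.607,-.2415,.06,90)"
```

```text
pos [ 0.6041 -0.2049  0.103 ] zdir [-0.003  0.001 -1.   ] ty -90.0 shift [0.003  0.0366 0.043 ] turnz 0.0 t 7.325 w 0.0115 F [ 1.5  0.2 -1.4] j7 -1.2550726236871388
```

>>> servo_tool:
  deltas: [255,0.002,0.03,0,0,0,0,255,0.002,0.038,0.02,0,0,0,255,0.002,0.038,0.04,0,0,0,255,0.002,0.038,0.045,0,0,0,255,0.002,0.038,0.045,0,0,0]

```text
t: 7.95
eef_pos: [0.6072, -0.2388, 0.058]
eef_rot: [1.0, 0.002, -0.001, -0.001]
wrist_force: [0.4, -0.4, -1.4]
width: 0.0114
finger_force: 58.8
```

```bash
python3 -c "
from h import *
go(.607,-.2415,.022,90)
for n in ['top','side']:
    p=robot.read_camera(n);w=cloud(p)
    q=near(w,.607,-.2415,.065,.052,.085); q=q[abs(q[:,0]-.607)>.025]; fit(q,'ends')
    for sg in (-1,1):
        e=q[(q[:,0]-.607)*sg>0]; fit(e,'end%d'%sg)
    if n=='side': save(p,'place1',(330,210,430,320),5)
"
```

```text
pos [ 0.6072 -0.2388  0.058 ] zdir [-0.002  0.002 -1.   ] ty -89.8 shift [-0.0001  0.0028  0.036 ] turnz 0.2 t 7.95 w 0.0114 F [ 0.4 -0.4 -1.4] j7 -1.2038210103861253
ends c [ 607.4 -237.4] size 104.7 24.2 yaw 1.7 n 167 z [56.5 70.2 77.1]
end-1 c [ 568.4 -239.1] size 26.8 24.1 yaw -3.8 n 111 z [56.2 70.2 76.6]
end1 c [ 652.5 -232.4] size 23.0 13.6 yaw -26.8 n 56 z [62.2 70.3 77.4]
ends c [ 609.4 -243.4] size 104.5 21.2 yaw -1.3 n 210 z [57.4 71.4 78.4]
end-1 c [ 569.3 -243.1] size 25.9 20.2 yaw -6.8 n 172 z [57.6 72.  78.4]
end1 c [ 655.4 -244.8] size 19.2 13.1 yaw 51.9 n 38 z [55.3 68.3 77.2]
```

View pics/place1.png

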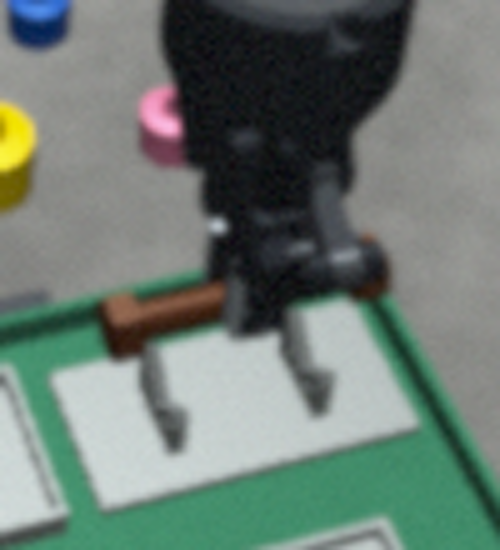

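The bolt is parallel to the plate above the rests, with its head at crop (120,320). I shift 2 mm and lower it.

>>> servo_tool:
  deltas: [255,0,0.0025,0.005,0,0,0,255,0,0.0025,0.02,0,0,0,255,0,0.0025,0.03,0,0,0,255,0,0.0025,0.034,0,0,0,255,0,0.0025,0.034,0,0,0]

```text
t: 8.68
eef_pos: [0.6072, -0.2439, 0.0247]
eef_rot: [1.0, 0.0, -0.0, -0.0]
wrist_force: [-1.6, 1.4, -1.7]
width: 0.0114
finger_force: 58.8
```

>>> servo_tool:
  deltas: [255,0,0,0.001,0,0,0,255,0,0,0.002,0,0,0]

```text
t: 8.93
eef_pos: [0.6079, -0.244, 0.0239]
eef_rot: [1.0, 0.0, 0.0, -0.0]
wrist_force: [-0.6, 2.2, 1.9]
width: 0.0113
finger_force: 59.0
```

>>> servo_tool:
  deltas: [255,0,-0.002,0,0,0,0,255,0,-0.002,0.002,0,0,0,255,0,-0.002,0.003,0,0,0,255,0,-0.002,0.003,0,0,0]

```text
t: 9.43
eef_pos: [0.6077, -0.2417, 0.0214]
eef_rot: [1.0, 0.0, 0.0, -0.0]
wrist_force: [-1.6, 0.8, 6.1]
width: 0.0115
finger_force: 59.7
```

>>> servo_tool:
  deltas: [200,0,0,0,0,0,0,150,0,0,0,0,0,0,120,0,0,0,0,0,0,120,0,0,-0.02,0,0,0,100,0,0,-0.06,0,0,0]

```text
t: 10.05
eef_pos: [0.6064, -0.2417, 0.0803]
eef_rot: [1.0, 0.0, -0.002, -0.0]
wrist_force: [0.3, -0.8, 0.8]
width: 0.0516
finger_force: 0.0
```

>>> servo_tool:
  deltas: [100,0,0,-0.04,0,0,0,60,-0.03,-0.03,-0.05,0,0,-5,30,-0.07,-0.075,-0.05,0,0,-10,30,-0.11,-0.115,-0.05,0,0,-11.5,30,-0.15,-0.16,-0.05,0,0,-11.5]

```text
t: 10.68
eef_pos: [0.457, -0.0813, 0.1317]
eef_rot: [0.995, 0.1, 0.001, 0.0]
wrist_force: [0.9, 1.3, -0.2]
width: 0.0751
finger_force: 0.0
```

```bash
python3 -c "
from h import *
go(.44,-.05,.1,101.5)
for n in ['top','side']:
    p=robot.read_camera(n);w=cloud(p)
    q=near(w,.607,-.2415,.065,.03,.06); fit(q,'bolt')
    q=near(w,.607,-.2415,.018,.02,.06); fit(q,'shank mid')
    if n=='side': save(p,'placed1',(330,250,430,330),5)
"
```

```text
pos [ 0.457  -0.0813  0.1317] zdir [ 0.003 -0.    -1.   ] ty -78.5 shift [-0.0105 -0.0341  0.0316] turnz -0.0 t 10.675 w 0.0751 F [ 0.9  1.3 -0.2] j7 -1.2784515992106813
bolt c [ 607.5 -241.3] size 103.2 31.7 yaw -0.3 n 299 z [30.2 33.9 40.4]
shank mid c [ 606.8 -241.5] size 34.8 13.6 yaw -1.0 n 94 z [27.1 33.3 36. ]
bolt c [ 609.  -241.7] size 104.0 33.6 yaw 0.4 n 488 z [30.3 35.  41.4]
shank mid c [ 606.8 -242.5] size 35.0 13.2 yaw 0.1 n 146 z [25.7 34.  37.2]
```

View pics/placed1.png

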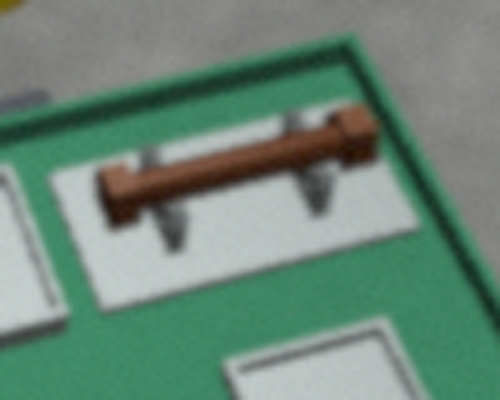

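The bolt is in both notches: crop (240,165), level, shank top at 34–35 mm as expected. Next is the latch.

>>> servo_tool:
  deltas: [30,-0.01,-0.034,0.01,0,0,0,30,-0.01,-0.034,0.05,0,0,0,30,-0.01,-0.034,0.085,0,0,0,30,-0.01,-0.034,0.1,0,0,0,30,-0.01,-0.034,0.1,0,0,0]

```text
t: 11.4
eef_pos: [0.4411, -0.0511, 0.0301]
eef_rot: [0.995, 0.1, -0.0, 0.0]
wrist_force: [-0.0, 0.5, 0.3]
width: 0.0751
finger_force: 0.0
```

```bash
python3 -c "
from h import *
go(.44,-.05,.009,101.5)"
```

```text
pos [ 0.4411 -0.0511  0.0301] zdir [-0.001 -0.    -1.   ] ty -78.5 shift [-0.0008 -0.0013  0.0211] turnz -0.0 t 11.4 w 0.0751 F [-0.   0.5  0.3] j7 -1.3373431759389172
```

>>> servo_tool:
  deltas: [30,-0.001,-0.001,0.01,0,0,0,30,-0.001,-0.001,0.021,0,0,0,100,-0.001,-0.001,0.021,0,0,0,255,-0.001,-0.001,0.021,0,0,0,255,-0.001,-0.001,0.021,0,0,0]
  squeeze: 50

```text
t: 12.02
eef_pos: [0.4398, -0.05, 0.0095]
eef_rot: [0.995, 0.1, 0.0, 0.0]
wrist_force: [0.1, -0.2, 0.4]
width: 0.021
finger_force: 0.0
```

>>> servo_tool:
  deltas: [255,0,0,0,0,0,0,255,0,0,0,0,0,0,255,0,0,0,0,0,0]

```text
t: 12.4
eef_pos: [0.4398, -0.05, 0.0097]
eef_rot: [0.995, 0.1, 0.0, 0.0]
wrist_force: [-0.4, 0.3, 6.6]
width: 0.0168
finger_force: 49.6
```

>>> servo_tool:
  deltas: [255,0,0,-0.01,0,0,0,255,0,0,-0.03,0,0,0,255,0,0,-0.06,0,0,0,255,0,0,-0.08,0,0,0,255,0,0,-0.08,0,0,0]

```text
t: 13.02
eef_pos: [0.4404, -0.0501, 0.0907]
eef_rot: [0.995, 0.1, 0.002, 0.0]
wrist_force: [0.0, -0.0, -2.1]
width: 0.0166
finger_force: 49.0
```

```bash
python3 -c "
from h import *
go(.475,-.242,.09,90)
for n in ['top','side']:
    p=robot.read_camera(n);w=cloud(p)
    q=near(w,.44,-.05,.06,.07,.1); q=q[q[:,2]<.09]; fit(q,'latch')
    if n=='side': save(p,'lift2',(230,170,330,260),5)
"
```

```text
pos [ 0.4404 -0.0501  0.0907] zdir [ 0.003 -0.    -1.   ] ty -78.5 shift [-0.0044  0.1949  0.0008] turnz 11.5 t 13.025 w 0.0166 F [ 0.  -0.  -2.1] j7 -1.3397188040938564Traceback (most recent call last):
  File "<string>", line 6, in <module>
    q=near(w,.44,-.05,.06,.07,.1); q=q[q[:,2]<.09]; fit(q,'latch')
                                                    ~~~^^^^^^^^^^^
  File "h.py", line 16, in fit
    print(name,"c",np.round(c,1),"size",round(a,1),round(b,1),"yaw",round(t,1),"n",len(P),"z",np.round(np.percentile(P[:,2],[2,50,98])*1000,1))
                                                                                                       ~~~~~~~~~~~~~^^^^^^^^^^^^^^^^^^
    return _quantile_unchecked(
        a, q, axis, out, overwrite_input, method, keepdims, weights)
    return _ureduce(a,
                    func=_quantile_ureduce_func,
    ...<5 lines>...
                    overwrite_input=overwrite_input,
                    method=method)
    r = func(a, **kwargs)
    result = _quantile(arr,
                       quantiles=q,
    ...<2 lines>...
                       out=out,
                       weights=wgt)
    slices_having_nans = np.isnan(arr[-1, ...])
                                  ~~~^^^^^^^^^
IndexError: index -1 is out of bounds for axis 0 with size 0
```

The wrist reads 2.1 N down, which is about the latch's weight, so it is held. The top camera is blocked by the hand. I carry it to the tray.

>>> servo_tool:
  deltas: [255,0,0.03,0,0,0,2,255,-0.002,0.08,0,0,0,6,255,-0.004,0.13,0,0,0,10,255,-0.004,0.175,0,0,0,11.5,255,-0.004,0.195,0,0,0,11.5]

```text
t: 13.7
eef_pos: [0.4742, -0.2448, 0.0882]
eef_rot: [1.0, -0.002, -0.001, 0.0]
wrist_force: [-0.0, 0.2, -1.9]
width: 0.0165
finger_force: 49.1
```

>>> servo_tool:
  deltas: [255,0,0,0.01,0,0,0,255,0,0,0.03,0,0,0,255,0,0,0.04,0,0,0,255,0,0,0.04,0,0,0]

```text
t: 14.2
eef_pos: [0.4737, -0.2397, 0.0481]
eef_rot: [1.0, 0.001, -0.002, -0.001]
wrist_force: [0.2, -0.3, -1.4]
width: 0.0163
finger_force: 49.0
```

```bash
python3 -c "
from h import *
go(.475,-.242,.018,90)
p=robot.read_camera('side');w=cloud(p)
save(p,'place2',(255,220,365,340),5)
p=robot.read_camera('top');w=cloud(p)
q=near(w,.475,-.242,.06,.035,.055); print(len(q))
"
```

```text
pos [ 0.4737 -0.2397  0.0481] zdir [-0.003  0.002 -1.   ] ty -89.9 shift [0.0014 0.0023 0.0301] turnz 0.1 t 14.2 w 0.0163 F [ 0.2 -0.3 -1.4] j7 -1.1587908178386706
270
```

View pics/place2.png

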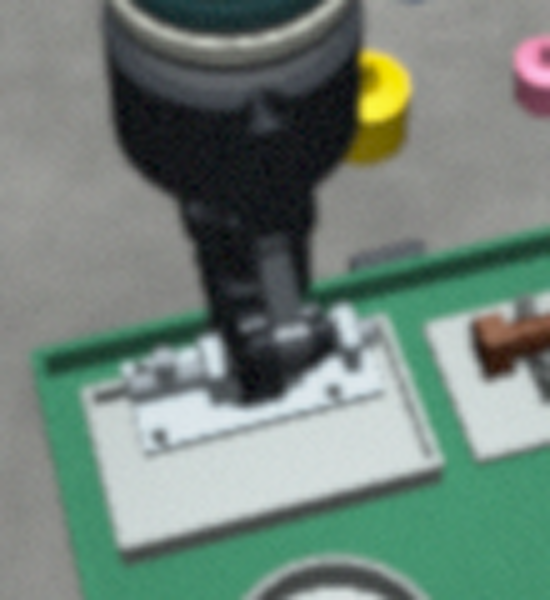

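The latch is held level and parallel, above the tray (crop (260,400)). I lower it.

>>> servo_tool:
  deltas: [255,0.001,0.001,0.01,0,0,0,255,0.001,0.001,0.02,0,0,0,255,0.001,0.001,0.026,0,0,0,255,0.001,0.001,0.029,0,0,0,255,0.001,0.001,0.03,0,0,0]

```text
t: 14.92
eef_pos: [0.4755, -0.2428, 0.019]
eef_rot: [1.0, 0.0, -0.0, -0.0]
wrist_force: [-0.2, -0.3, -1.3]
width: 0.0165
finger_force: 49.0
```

>>> servo_tool:
  deltas: [255,0,0,0.0005,0,0,0,255,0,0,0.001,0,0,0]

```text
t: 15.18
eef_pos: [0.4758, -0.2429, 0.0185]
eef_rot: [1.0, 0.0, 0.0, 0.0]
wrist_force: [-0.1, 0.6, -1.5]
width: 0.0167
finger_force: 49.0
```

>>> servo_tool:
  deltas: [255,0,0,0.001,0,0,0,255,0,0,0.0015,0,0,0,255,0,0,0.002,0,0,0]

```text
t: 15.55
eef_pos: [0.4758, -0.243, 0.0177]
eef_rot: [1.0, -0.0, 0.0, 0.0]
wrist_force: [-2.3, 2.2, 16.3]
width: 0.0166
finger_force: 51.1
```

>>> servo_tool:
  deltas: [200,0,0,-0.001,0,0,0,150,0,0,-0.001,0,0,0,110,0,0,-0.001,0,0,0,110,0,0,-0.03,0,0,0,90,0,0,-0.07,0,0,0]

```text
t: 16.18
eef_pos: [0.4748, -0.2424, 0.086]
eef_rot: [1.0, 0.0, -0.001, -0.001]
wrist_force: [1.0, -0.3, 0.7]
width: 0.0555
finger_force: 0.0
```

>>> servo_tool:
  deltas: [70,0,0,-0.03,0,0,0,70,0.03,-0.045,-0.03,0,0,0,70,0.065,-0.095,-0.03,0,0,0,70,0.095,-0.145,-0.03,0,0,0,70,0.12,-0.19,-0.03,0,0,0]

```text
t: 16.8
eef_pos: [0.5967, -0.0506, 0.1161]
eef_rot: [1.0, 0.001, 0.0, -0.0]
wrist_force: [0.4, -0.7, -0.1]
width: 0.0621
finger_force: 0.0
```

```bash
python3 -c "
from h import *
go(.6015,-.0295,.06,90)
for n in ['top','side']:
    p=robot.read_camera(n);w=cloud(p)
    fit(near(w,.475,-.242,.06,.0195,.05),'latch')
    if n=='top': save(p,'placed2',(390,150,480,275),4)
"
```

```text
pos [ 0.5967 -0.0506  0.1161] zdir [ 0.  0. -1.] ty -89.9 shift [ 0.0048 -0.0211  0.0561] turnz 0.1 t 16.8 w 0.0621 F [ 0.4 -0.7 -0.1] j7 -1.504777772073403
latch c [ 475.3 -300.4] size 13.3 2.3 yaw 0.6 n 10 z [20.6 24.7 25.8]
latch c [ 477.6 -243.1] size 112.5 81.3 yaw -69.3 n 464 z [19.6 28.  36.4]
```

View pics/placed2.png

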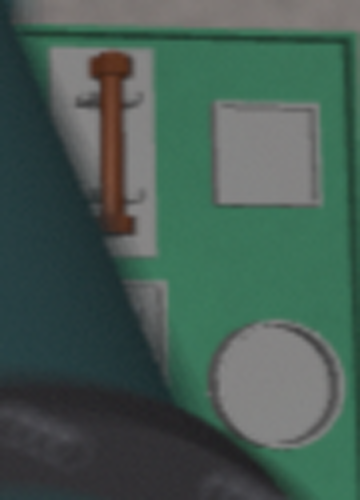

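The bolt shows in both notches (crop (112,145)); the arm hides the latch, which I check later. Next is the emitter.

>>> servo_tool:
  deltas: [70,0.005,-0.02,0.03,0,0,0,70,0.005,-0.021,0.07,0,0,0,70,0.005,-0.021,0.08,0,0,0,70,0.005,-0.021,0.08,0,0,0]
  squeeze: 20

```text
t: 17.4
eef_pos: [0.6, -0.0327, 0.0359]
eef_rot: [1.0, -0.0, -0.001, 0.0]
wrist_force: [-0.0, -0.4, -1.0]
width: 0.062
finger_force: 0.0
```

```bash
python3 -c "
from h import *
go(.6015,-.0295,.0085,90)
p=robot.read_camera('side');w=cloud(p)
fit(near(w,.475,-.242,.06,.0195,.05),'latch')
"
```

```text
pos [ 0.6    -0.0327  0.0359] zdir [-0.002 -0.    -1.   ] ty -90.0 shift [ 0.0015 -0.0032  0.0274] turnz -0.0 t 17.4 w 0.062 F [-0.  -0.4 -1. ] j7 -1.5273059633036274
latch c [ 472.8 -234.9] size 109.3 102.3 yaw 51.1 n 481 z [19.6 27.6 36.7]
```

>>> servo_tool:
  deltas: [70,0.001,-0.002,0.012,0,0,0,70,0.001,-0.002,0.024,0,0,0,70,0.001,-0.002,0.027,0,0,0,140,0.001,-0.002,0.027,0,0,0,255,0.001,-0.002,0.027,0,0,0]
  squeeze: 20

```text
t: 18.08
eef_pos: [0.6018, -0.0299, 0.0095]
eef_rot: [1.0, 0.0, 0.0, 0.0]
wrist_force: [-0.8, -0.1, 8.9]
width: 0.0266
finger_force: 22.8
```

>>> servo_tool:
  deltas: [255,0,0,0,0,0,0,255,0,0,0,0,0,0,255,0,0,0,0,0,0,255,0,0,0,0,0,0]

```text
t: 18.58
eef_pos: [0.6019, -0.0299, 0.0096]
eef_rot: [1.0, 0.0, 0.0, 0.0]
wrist_force: [-0.1, 0.5, 2.8]
width: 0.027
finger_force: 19.9
```

>>> servo_tool:
  deltas: [255,0,0,-0.01,0,0,0,255,0,0,-0.03,0,0,0,255,0,0,-0.07,0,0,0,255,0,0,-0.1,0,0,0,255,0.001,0.03,-0.1,0,0,0]

```text
t: 19.2
eef_pos: [0.6053, -0.0567, 0.1135]
eef_rot: [1.0, 0.003, 0.004, -0.001]
wrist_force: [0.5, -0.5, -0.2]
width: 0.0266
finger_force: 19.8
```

>>> servo_tool:
  deltas: [255,0.001,0.045,0,0,0,0,255,0.002,0.1,0,0,0,0,255,0.003,0.155,0,0,0,0,255,0.004,0.21,0,0,0,0,255,0.004,0.255,0,0,0,0]

```text
t: 19.82
eef_pos: [0.6064, -0.318, 0.111]
eef_rot: [1.0, -0.001, 0.001, 0.001]
wrist_force: [1.1, 0.2, -0.4]
width: 0.0267
finger_force: 19.8
```

>>> servo_tool:
  deltas: [255,0,0.02,0.01,0,0,0,255,0,0.021,0.04,0,0,0,255,0,0.021,0.06,0,0,0,255,0,0.021,0.06,0,0,0]

```text
t: 20.32
eef_pos: [0.6056, -0.3329, 0.0472]
eef_rot: [1.0, 0.001, -0.002, -0.002]
wrist_force: [-0.0, 0.4, 0.2]
width: 0.0264
finger_force: 19.8
```

```bash
python3 -c "
from h import *
go(.607,-.336,.018,90)
p=robot.read_camera('side');w=cloud(p)
save(p,'place3',(240,220,440,370),4)
for r in robot.cut_out('gate_latch',p)[:2]: print(r['confidence'],r['box'])
"
```

```text
pos [ 0.6056 -0.3329  0.0472] zdir [-0.004  0.003 -1.   ] ty -89.9 shift [0.0016 0.0032 0.0292] turnz 0.1 t 20.325 w 0.0264 F [-0.   0.4  0.2] j7 -1.105546689957757
0.67 [284.4, 294.9, 337.2, 324.9]
```

View pics/place3.png

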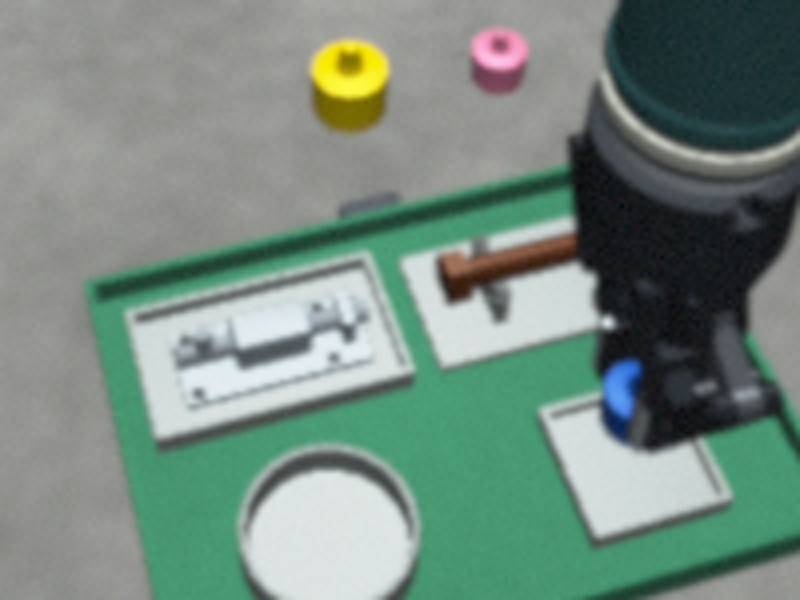

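The latch lies flat in the tray (crop (270,345)), and the emitter is held above the dish (crop (640,400)). I lower it.

>>> servo_tool:
  deltas: [255,0.0005,0.0015,0.01,0,0,0,255,0.0005,0.0015,0.02,0,0,0,255,0.0005,0.0015,0.026,0,0,0,255,0.0005,0.0015,0.0285,0,0,0,255,0.0005,0.0015,0.0285,0,0,0]

```text
t: 21.05
eef_pos: [0.6071, -0.3373, 0.0205]
eef_rot: [1.0, 0.0, -0.0, -0.0]
wrist_force: [-0.4, -0.3, 0.1]
width: 0.0268
finger_force: 19.8
```

>>> servo_tool:
  deltas: [255,0,0,0.0005,0,0,0,255,0,0,0.001,0,0,0]

```text
t: 21.3
eef_pos: [0.6074, -0.3375, 0.0201]
eef_rot: [1.0, 0.0, 0.0, 0.0]
wrist_force: [-0.0, 0.8, -0.2]
width: 0.0266
finger_force: 19.8
```

>>> servo_tool:
  deltas: [255,0,-0.001,0.001,0,0,0,255,0,-0.001,0.002,0,0,0,255,0,-0.001,0.002,0,0,0]

```text
t: 21.68
eef_pos: [0.6072, -0.3363, 0.0177]
eef_rot: [1.0, 0.0, -0.0, -0.0]
wrist_force: [-0.0, 0.1, 0.0]
width: 0.0269
finger_force: 19.8
```

>>> servo_tool:
  deltas: [255,0,0,0.0005,0,0,0,255,0,0,0.0005,0,0,0]

```text
t: 21.92
eef_pos: [0.6072, -0.3363, 0.0176]
eef_rot: [1.0, 0.0, -0.0, -0.0]
wrist_force: [-0.7, 0.9, 3.1]
width: 0.0267
finger_force: 20.0
```

>>> servo_tool:
  deltas: [200,0,0,0,0,0,0,150,0,0,0,0,0,0,100,0,0,0,0,0,0,90,0,0,-0.03,0,0,0,90,0,0,-0.09,0,0,0]

```text
t: 22.55
eef_pos: [0.605, -0.3352, 0.1051]
eef_rot: [1.0, 0.0, -0.003, -0.001]
wrist_force: [0.4, -0.6, -0.6]
width: 0.0552
finger_force: 0.0
```

>>> servo_tool:
  deltas: [60,-0.01,-0.03,-0.01,0,0,0,60,-0.03,-0.085,-0.02,0,0,0,60,-0.05,-0.14,-0.02,0,0,0,60,-0.07,-0.195,-0.02,0,0,0,60,-0.09,-0.25,-0.02,0,0,0]

```text
t: 23.18
eef_pos: [0.5167, -0.0847, 0.1274]
eef_rot: [1.0, -0.0, 0.0, -0.0]
wrist_force: [0.7, 1.6, 0.9]
width: 0.065
finger_force: 0.0
```

>>> servo_tool:
  deltas: [40,-0.02,-0.055,0,0,0,0,40,-0.04,-0.105,0,0,0,0,40,-0.055,-0.145,0,0,0,0,40,-0.057,-0.155,0,0,0,0]

```text
t: 23.68
eef_pos: [0.4588, 0.0716, 0.1272]
eef_rot: [1.0, 0.003, -0.0, -0.0]
wrist_force: [0.3, -0.3, -0.2]
width: 0.0718
finger_force: 0.0
```

```bash
python3 -c "
from h import *
go(.4605,.0712,.026,90)
p=robot.read_camera('side');w=cloud(p)
save(p,'placed3',(240,160,440,370),2.8)
fit(near(w,.607,-.336,.022,.018,.06),'emitter')
fit(near(w,.461,.07,.022,.044,.06),'insul')
p=robot.read_camera('top');w=cloud(p)
fit(near(w,.607,-.336,.022,.018,.06),'emitter')
fit(near(w,.475,-.242,.05,.0195,.05),'latch')
"
```

```text
pos [0.4588 0.0716 0.1272] zdir [-0.001  0.001 -1.   ] ty -89.7 shift [0.0018 0.0005 0.1012] turnz 0.3 t 23.675 w 0.0718 F [ 0.3 -0.3 -0.2] j7 -1.7452494001958812
emitter c [ 608.  -337.1] size 27.3 27.2 yaw 63.2 n 263 z [19.2 29.4 39.9]
insul c [461.   70.2] size 40.6 40.2 yaw -12.2 n 219 z [44.5 50.8 52.8]
emitter c [ 606.8 -335.9] size 26.4 26.1 yaw -62.7 n 133 z [19.  28.  38.8]
latch c [ 476.4 -242.7] size 84.3 18.4 yaw 0.2 n 253 z [20.9 28.  35. ]
```

View pics/placed3.png

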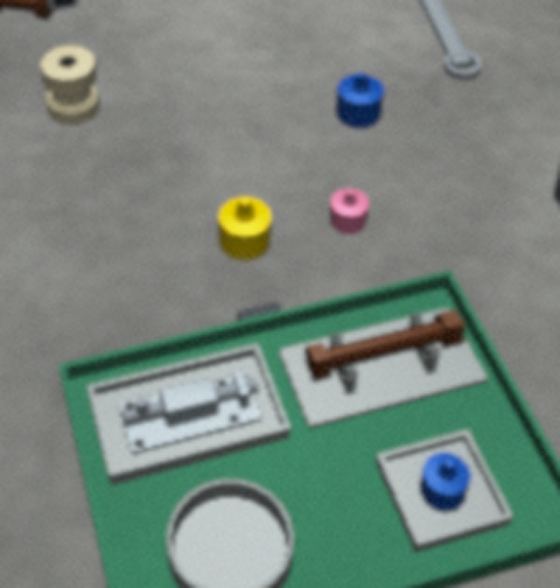

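All three are in: bolt at crop (385,345), latch at (190,410), upright emitter at (445,480). The order condition is met, so I take the big insulator, the cream one at crop (68,80).

>>> servo_tool:
  deltas: [40,0.001,0,0.03,0,0,0,40,0.001,0,0.07,0,0,0,40,0.001,0,0.092,0,0,0,40,0.001,0,0.1,0,0,0,40,0.001,0,0.1,0,0,0]
  squeeze: 40

```text
t: 24.4
eef_pos: [0.4616, 0.0674, 0.0271]
eef_rot: [1.0, -0.001, -0.0, 0.0]
wrist_force: [-0.7, 0.3, 0.1]
width: 0.0723
finger_force: 0.0
```

```bash
python3 -c "
from h import *
go(.4605,.0712,.026,90)"
```

```text
pos [0.4616 0.0674 0.0271] zdir [-0.    -0.001 -1.   ] ty -90.1 shift [-0.0011 -0.0038  0.0011] turnz -0.1 t 24.4 w 0.0723 F [-0.7  0.3  0.1] j7 -1.7266476606132122
```

>>> servo_tool:
  deltas: [40,-0.001,-0.003,0.001,0,0,0,60,-0.001,-0.003,0.001,0,0,0,90,-0.001,-0.003,0.001,0,0,0,140,-0.001,-0.003,0.001,0,0,0,255,-0.001,-0.003,0.001,0,0,0]

```text
t: 25.02
eef_pos: [0.4603, 0.0718, 0.027]
eef_rot: [1.0, 0.0, 0.0, -0.0]
wrist_force: [-0.2, 0.2, 6.6]
width: 0.0422
finger_force: 39.6
```

>>> servo_tool:
  deltas: [255,0,0,0,0,0,0,255,0,0,0,0,0,0,255,0,0,0,0,0,0]

```text
t: 25.4
eef_pos: [0.4603, 0.0718, 0.027]
eef_rot: [1.0, 0.0, 0.0, -0.0]
wrist_force: [-0.5, 0.4, 6.5]
width: 0.0424
finger_force: 39.6
```

>>> servo_tool:
  deltas: [255,0,0,-0.01,0,0,0,255,0,0,-0.03,0,0,0,255,0,0,-0.06,0,0,0,255,0,0,-0.09,0,0,0,255,0.001,0.02,-0.1,0,0,0]

```text
t: 26.02
eef_pos: [0.462, 0.053, 0.1284]
eef_rot: [1.0, 0.002, 0.002, -0.001]
wrist_force: [0.9, -0.1, -1.3]
width: 0.0427
finger_force: 40.8
```

>>> servo_tool:
  deltas: [255,0.002,0.04,0,0,0,0,255,0.004,0.09,0,0,0,0,255,0.006,0.14,0,0,0,0,255,0.008,0.19,0,0,0,0,255,0.01,0.24,0,0,0,0]

```text
t: 26.65
eef_pos: [0.4707, -0.1899, 0.1267]
eef_rot: [1.0, 0.0, -0.0, -0.0]
wrist_force: [1.3, -0.3, -0.7]
width: 0.0422
finger_force: 40.8
```

>>> servo_tool:
  deltas: [255,0.002,0.05,0,0,0,0,255,0.003,0.095,0,0,0,0,255,0.004,0.13,0,0,0,0,255,0.004,0.146,0,0,0,0,255,0.004,0.146,0,0,0,0]

```text
t: 27.28
eef_pos: [0.4747, -0.3347, 0.1263]
eef_rot: [1.0, -0.001, -0.0, -0.0]
wrist_force: [0.3, -0.1, -0.7]
width: 0.0423
finger_force: 40.8
```

```bash
python3 -c "
from h import *
go(.4756,-.336,.06,90)
p=robot.read_camera('side');w=cloud(p)
save(p,'place4',(240,220,440,390),4*.87)
q=near(w,.4756,-.336,.035,.085,.155); fit(q,'x')
"
```

```text
pos [ 0.4747 -0.3347  0.1263] zdir [-0.  0. -1.] ty -90.1 shift [0.0009 0.0013 0.0663] turnz -0.1 t 27.275 w 0.0423 F [ 0.3 -0.1 -0.7] j7 -1.022983744403425
x c [ 469.5 -340.6] size 63.2 31.0 yaw -60.3 n 535 z [102.3 139.9 151.8]
```

View pics/place4.png

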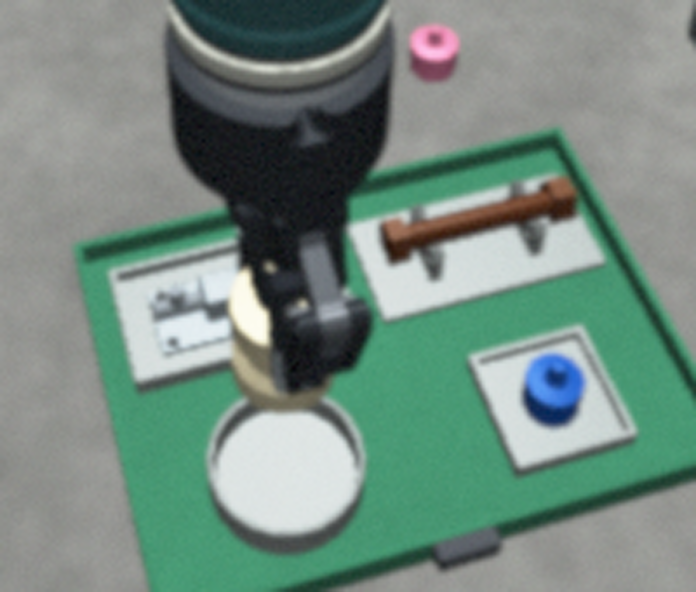

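The insulator is held upright above the cup (crop (285,340)). I lower it slowly.

>>> servo_tool:
  deltas: [255,0.001,0.001,0.02,0,0,0,255,0.001,0.001,0.05,0,0,0,255,0.001,0.001,0.07,0,0,0,255,0.001,0.001,0.08,0,0,0,255,0.001,0.001,0.084,0,0,0]

```text
t: 27.95
eef_pos: [0.4764, -0.3338, 0.042]
eef_rot: [1.0, 0.001, -0.0, -0.001]
wrist_force: [0.7, 0.7, -0.6]
width: 0.0424
finger_force: 40.8
```

>>> servo_tool:
  deltas: [255,0,0,0.001,0,0,0,255,0,0,0.002,0,0,0,255,0,0,0.003,0,0,0]

```text
t: 28.32
eef_pos: [0.4765, -0.3356, 0.0398]
eef_rot: [1.0, -0.0, 0.0, 0.0]
wrist_force: [-0.4, 0.1, -0.6]
width: 0.0424
finger_force: 40.8
```

>>> servo_tool:
  deltas: [255,0,0,0.001,0,0,0,255,0,0,0.002,0,0,0,255,0,0,0.003,0,0,0,255,0,0,0.0035,0,0,0,255,0,0,0.0035,0,0,0]

```text
t: 28.95
eef_pos: [0.4761, -0.3353, 0.0357]
eef_rot: [1.0, 0.0, -0.0, -0.0]
wrist_force: [0.1, 0.1, -1.6]
width: 0.042
finger_force: 40.8
```

>>> servo_tool:
  deltas: [255,0,0,0.0005,0,0,0,255,0,0,0.001,0,0,0]

```text
t: 29.2
eef_pos: [0.4762, -0.3354, 0.0351]
eef_rot: [1.0, 0.0, -0.0, -0.0]
wrist_force: [-1.2, 0.2, 4.8]
width: 0.0424
finger_force: 41.3
```

>>> servo_tool:
  deltas: [130,0,0,0,0,0,0,90,0,0,0,0,0,0,60,0,0,0,0,0,0,60,0,0,0,0,0,0,60,0,0,-0.02,0,0,0]

```text
t: 29.82
eef_pos: [0.4751, -0.3346, 0.0537]
eef_rot: [1.0, 0.0, -0.001, -0.001]
wrist_force: [0.2, -1.4, -0.0]
width: 0.0651
finger_force: 0.0
```

>>> servo_tool:
  deltas: [60,0,0,-0.04,0,0,0,60,0,0,-0.09,0,0,0,60,0,-0.03,-0.12,0,0,0,60,0,-0.08,-0.12,0,0,0,60,0,-0.14,-0.12,0,0,0]

```text
t: 30.45
eef_pos: [0.4766, -0.1951, 0.1756]
eef_rot: [1.0, -0.001, 0.001, 0.001]
wrist_force: [1.3, 1.6, 0.2]
width: 0.0654
finger_force: 0.0
```

>>> servo_tool:
  deltas: [60,0,-0.05,0,0,0,0,60,0,-0.1,0,0,0,0,60,0,-0.15,0,0,0,0,60,0,-0.2,0,0,0,0,60,0,-0.2,0,0,0,0]

```text
t: 31.08
eef_pos: [0.4762, 0.0095, 0.1749]
eef_rot: [1.0, 0.005, 0.0, -0.001]
wrist_force: [0.6, -1.2, 0.1]
width: 0.0651
finger_force: 0.0
```

```bash
python3 -c "
from h import *
p=robot.read_camera('side');w=cloud(p)
save(p,'final',(200,100,440,390),2)
fit(near(w,.476,-.336,.03,.052,.08),'insul')
fit(near(w,.607,-.336,.022,.018,.06),'emitter')
p=robot.read_camera('top');w=cloud(p)
fit(near(w,.476,-.336,.03,.052,.08),'insul')
fit(near(w,.607,-.2415,.018,.02,.06),'shank')
fit(near(w,.475,-.242,.05,.0195,.05),'latch')
print(robot.sense()['t'],robot.sense()['wrist_force'],robot.sense()['eef_pos'])
"
```

```text
insul c [ 477.4 -336.3] size 42.1 41.5 yaw 74.3 n 638 z [53.5 59.  61.4]
emitter c [ 608. -337.] size 27.7 27.4 yaw -16.4 n 267 z [18.6 29.4 39.7]
insul c [ 476.  -334.7] size 42.3 42.1 yaw -69.7 n 334 z [53.5 57.3 61. ]
shank c [ 606.7 -240.4] size 34.9 13.2 yaw 3.5 n 95 z [26.6 32.9 37. ]
latch c [ 476.4 -242.3] size 84.3 18.2 yaw 0.5 n 259 z [20.6 28.  34.4]
31.175 [-0.1997098  -0.99794272 -0.37434675] [0.47600378 0.00492935 0.17480423]
```

View pics/final.png

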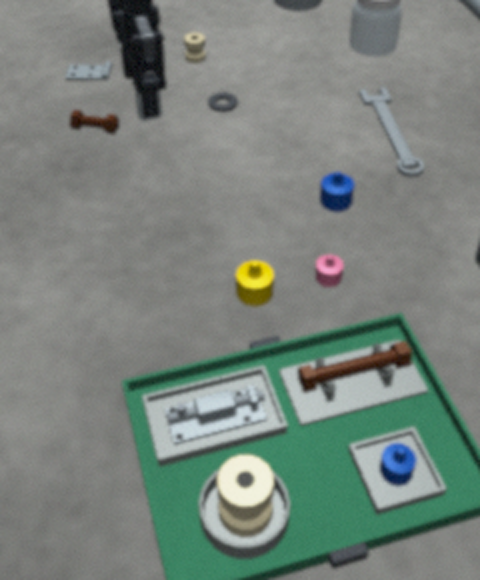

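The final view shows the insulator upright in the cup at crop (245,495), with the bolt (355,365), latch (215,405) and emitter (398,463) all in place. The short bolt (93,121) and small insulator (195,45) have not moved. I hand it in.

```bash
python3 -c "
from bench import robot
print(robot.job_done())"
```

```text
the job is handed in; nothing more can be done
None
```

The caddy is packed and handed in at about 31 s: long bolt in both notches, latch flat in its tray, small blue emitter in the dish, then the big insulator set upright in the cup; the short bolt and small insulator were left alone.

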